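Shut down the microscope: dim the lamp, take out the slide carrier

TASK

Finish the session at the microscope: first turn the knob of the lamp dimmer fully anticlockwise, to its end stop, then draw the slide carrier by its fin straight out of the guide on the microscope stage, without anything touching the objective above it. Set the carrier down flat in the metal tray, fin up, not dropped, and leave everything else on the bench where it is.

Things in the scene. Friction and masses are not known exactly. Their poses are not given: they have to be found in the camera images.
- dimmer (a joint): Angle (rad) of the dimmer knob, a 64 mm black knob on a vertical axis with a bar across it, on top of the grey dimmer unit. 0 = off, the anticlockwise end stop; grows clockwise seen from above to 4.2 (brightest stop). It stays where it is left; turning takes about 0.04 N m. It starts between 1.0 and 2.6.
- dimmer_grip (a point): Point on the knob's vertical axis, 7 mm below the top of its bar, 103 mm over the bench. The bar is 61 mm long and 14 mm thick; the top of the 64 mm disc under it lies 23 mm below this point. The x axis runs along the bar and turns with the knob; the white mark on the bar's top lies at its -x half and points to the thick black mark on the unit when off.
- dimmer_unit: Grey box, fixed, 140 (x) x 150 (y) x 66 mm high, origin at the centre of its underside, the knob's axis at the centre of its top. At knob 0 the bar lies along the unit's x axis and the white mark points to the unit's -x. Marks on its top run clockwise from the thick one (off).
- microscope: Upright cream microscope, fixed; origin on the bench straight below its objective, z up. The limb stands on its +y side. The flat black stage, 130 mm over the bench, spans x -95 to +65 mm, y -70 to +95 mm. The nosepiece (72 mm across) and the head begin 205 mm above the bench and stay within 50 mm either side of x = 0. The carrier is drawn out to -x.
- guide_mouth (a point): Middle of the guide's -x end, on the stage, 60 mm from the objective's axis; axes as the microscope's. The guide: two parallel rails with inward lips, from here 100 mm to +x, 91 mm between the rails, 11 mm high under the lips, whose tops are 15 mm over the stage; open at both ends.
- objective: The metal objective lens under the nosepiece: vertical, 26 mm across, 45 mm long; origin at its lower tip, 30 mm over the stage. Nothing may touch it.
- carrier: Slide carrier, loose, 0.18 to 0.35 kg: aluminium plate 200 (x) x 84 (y) x 6 mm with three glass slides and an upright fin near its -x end. Origin at the centre of its underside. It starts in the guide, its +x end under the objective, its fin outside; it slides freely (3.5 mm play each side, 5 mm up). Its +x end leaves the rails when it is drawn 95 to 115 mm.
- carrier_mid (a point): Centre of the carrier's plate, 3 mm over its underside.
- carrier_fin (a point): Centre of the carrier's grip fin: 44 mm long (x), 12 mm thick (y), 34 mm tall, standing on the plate; this point lies 17 mm over the plate's top (23 mm over its underside), 75 mm to -x of the plate's centre. Axes as the carrier's.
- tray: Low open steel tray, fixed on the bench, 240 (x) x 155 (y) x 22 mm, walls and floor 5 mm; origin at the centre of its underside.
- oil_bottle: amber oil bottle, 44 mm across, 95 mm tall; loose, not to be disturbed. Origin at the centre of its underside.
- dishes: stack of three flat clear dishes, 93 mm across, 44 mm tall; loose, not to be disturbed. Origin at the centre of its underside.
- slide_box: flat closed grey box, 86 x 101 x 35 mm; loose, not to be disturbed. Origin at the centre of its underside.
- beaker: clear glass beaker, 70 mm across, 85 mm tall; loose, not to be disturbed. Origin at the centre of its underside.
- jar: small clear jar with a metal lid, 52 mm across, 60 mm tall; loose, not to be disturbed. Origin at the centre of its underside.
- tissue_box: cardboard box of lens tissues, 60 x 110 x 45 mm; loose, not to be disturbed. Origin at the centre of its underside.
Mind the look-alikes: they are no part of the job. There is more than one size of the carrier; the one meant has the size given above.

How it is judged:
By the outcome, as a careful person would: the job done as asked, in the order asked, and still so for the second after the job is handed in, with the robot touching nothing.
It also fails if it takes over 72 s, if anything falls off the work surface, if the arm or the gripper's body presses on something with over 40 N, if the wrist force passes 120 N, or if a joint passes its speed limit or range.

ROBOT

A 7-joint arm with a two-finger parallel gripper is mounted at the origin on the work surface. World frame = base frame: x ahead of the robot, y to its left, z up, the work surface at z = 0. Lengths are in m, angles in rad, forces in N, time in s.
With the tool pointing down it reaches from about 0.425 to 0.875 m from the base axis. Payload 4.7 kg.
Tool frame: the origin (TCP) lies between the finger pads; the fingertips stand 14 mm ahead of it and the grasp point (between the pads) lies 5 mm behind it; z points along the fingers, y is the line along which they close (so a half turn about z gives the same grasp; the last joint's range is limited). The gripper opens to 85 mm and grips with 20 to 120 N. Pads are 22 mm wide; open, the fingers measure 114 mm over their backs; the gripper's body (76 mm by 85 mm) begins 54 mm behind the grasp point. The pads swing forward as they close: fully open they stand 13 mm farther back than shut.
Start: joints at [-1.306, 0.321, -0.07, 1.45, 0.023, 1.371, -0.057], TCP at [0.161, 0.63, 0.245] pointing down, gripper open.
Joint ranges: [-2.86, 2.86], [-0.3, 2.09], [-1.38, 1.24], [0.06, 2.45], [-1.56, 4.7], [0.09, 2.05], [-2.69, 2.69]. Speed limits (rad/s): [2.57, 2.57, 3.14, 3.14, 3.14, 3.14, 3.14].

INTERFACE

Orientations are given as a rotation vector (axis times angle).
In Python, from plant import robot, imaging gives the robot as it stands.
- The arm moves only by the tool arm_command, never from a script. Its argument "motion" is a list of rows, each a list of 3 entries, a list of its own where there are three numbers: the closure, from -1 (fully open) to 1 (shut), then the shift along the tool's x, y, z in mm, then the turn about the tool's z in degrees. In form: [[grip, [x, y, z], twist], ...]. A call has 1 to 12 rows; each row is the pose to reach, as a shift and turn from the pose commanded when the call began, along the tool's axes at that moment; what a row does not reach only later rows make up. A row lasts 1/12 s, in which the tool goes at most 41.7 mm and 7.16 degrees, less where a joint would pass 70% of its speed; a pose out of reach is approached as far as the arm can. A call with a gripper value outside its range is refused whole. The fingers move at their own pace and stop on an object; the grip force is fixed at half the most. Time passes only in rows, so rows that repeat a pose let the fingers close. It gives the time, the measured TCP pose, the force, the opening and the grip force at its end, in the units of the state.
- robot.state(): the state, without advancing time (a new reading comes with each control period).
- imaging.read_camera(name): name is "scene" or "top" or "wrist"; returns the picture (384x512x3 uint8, blue, green, red); there is no depth.
- imaging.get_calibration(name): a dict with "fx", "fy", "cx", "cy" (pixels), "R" (3x3) and "t" (3): a world point X has camera coordinates R X + t; the wrist camera has in their place "tool_from_camera" (4x4, takes a point from camera to tool coordinates, whose origin is the TCP and whose axes are the flange's). Camera axes: x right, y down, z forward; pixel columns grow to the right and rows downward; lengths in m; the calibration is good to about 2 mm. A picture is of the moment at which its call begins: read the wrist's pose just before it. get_calibration takes no time and is no camera call.
- robot.finish_job(): hands the job in; it is judged then, once.
The state is a dict: "time": time; "q": joint angles; "joint_velocities": joint speeds; "tau": joint torques, N m; "position": TCP position; "orientation": TCP orientation; "contact_force": force on the tool from outside, world axes, zero at the start; "torque": the same for the moment, N m; "opening": finger opening in m; "grip_force": force on a finger pad.
Only numpy, scipy, OpenCV 4.12 (cv2) and the standard library are available. Lean on these libraries where they do the work, as an engineer would, in place of code of your own. Each camera call takes 0.05 s, during which the arm holds its last target. There are 200 camera calls.

## Working session

There is one attempt and no reset: what is moved stays moved. The work goes in short steps, Python scripts to look and compute and a tool call to move; the robot and the scene stay as the last step left them, time stands still between calls to the robot, and variables do not carry over. Pictures are saved under pics/ and viewed, at most 10 in all, crops included, and the job is handed in when it is done.

Besides the shell and the picture viewer there is one more tool, called after "Request:" in YAML: its name, and indented under it one key for each argument. arm_command: Moves the arm, as the interface text tells. Its arguments: {"type":"object","properties":{"motion":{"type":"array"}},"required":["motion"]}

```bash
mkdir -p pics; ls; python3 - <<'E'
from plant import robot, imaging
import cv2,numpy as np
s=robot.state();print(s)
for n in("top","scene"):
    im=imaging.read_camera(n);cv2.imwrite(f"pics/{n}0.png",im)
    c=imaging.get_calibration(n);print(n,c)
print(imaging.get_calibration("wrist"))
a=cv2.imread("pics/top0.png");cv2.imwrite("pics/top0x.png",cv2.resize(a,(800,600),interpolation=cv2.INTER_CUBIC))
E
```

```text
pics
{'time': 0.0, 'q': array([-1.30587596,  0.32182945, -0.07007758,  1.45173892,  0.02260189,
        1.37080807, -0.05694763]), 'joint_velocities': array([-0.00053763,  0.00079735, -0.00011081, -0.00028265, -0.00057711,
       -0.00068837,  0.0008826 ]), 'tau': array([ 2.53428043e-04, -4.93570447e+01, -3.81667949e-01, -3.14331222e+01,
        1.32653187e-02,  1.15513749e-02, -2.41250621e-05]), 'position': array([0.16124652, 0.62912083, 0.24418715]), 'orientation': array([-0.39297197, -3.11677155,  0.00312845]), 'contact_force': array([ 0.10360046, -1.07190705,  0.48807334]), 'torque': array([-0.06754544,  0.01475381,  0.02182486]), 'grip_force': 0.0, 'opening': 0.08583168391790402}
top {'fx': 427.92547653722437, 'fy': 427.92547653722437, 'cx': 259.31958519083594, 'cy': 189.06962689863784, 'R': array([[ 0.0214185 , -0.99965578, -0.01515186],
       [-0.9942668 , -0.0197101 , -0.1050954 ],
       [ 0.10476058,  0.01731597, -0.99434671]]), 't': array([0.06456902, 0.53081324, 1.35133665])}
scene {'fx': 354.29691410845135, 'fy': 354.29691410845135, 'cx': 255.5673289882385, 'cy': 188.98440198066623, 'R': array([[ 0.36800615,  0.92981054, -0.00488217],
       [ 0.69002734, -0.27661516, -0.66883953],
       [-0.62324453,  0.24276823, -0.74339077]]), 't': array([-0.24698622, -0.23740518,  1.33092272])}
{'fx': 275.9863783790913, 'fy': 275.9863783790913, 'cx': 259.7242612618511, 'cy': 190.3783744169888, 'tool_from_camera': array([[ 1.53517991e-04, -9.51374907e-01, -3.08035327e-01,
         7.94461926e-02],
       [ 9.99999895e-01,  1.28655730e-05,  4.58642173e-04,
         3.44958334e-04],
       [-4.32377604e-04, -3.08035365e-01,  9.51374809e-01,
        -1.28495294e-01],
       [ 0.00000000e+00,  0.00000000e+00,  0.00000000e+00,
         1.00000000e+00]])}
```

View pics/top0x.png

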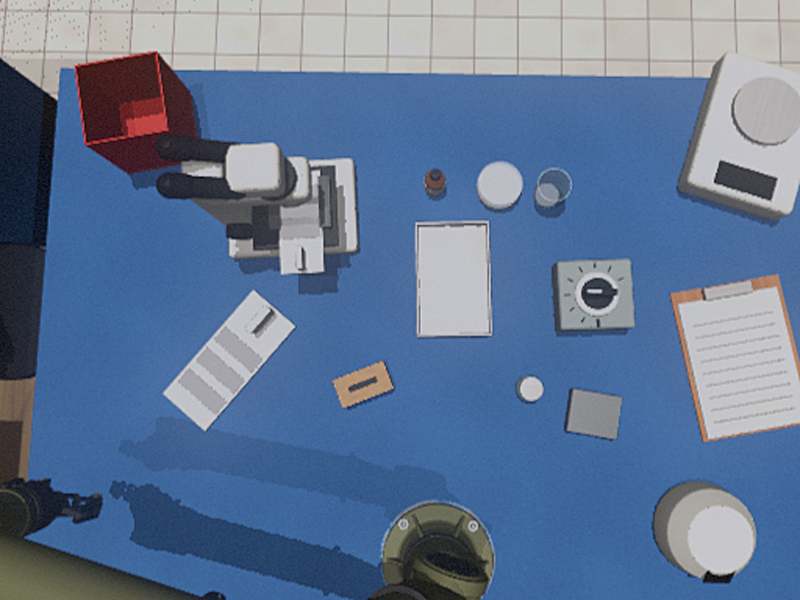

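View pics/scene0.png

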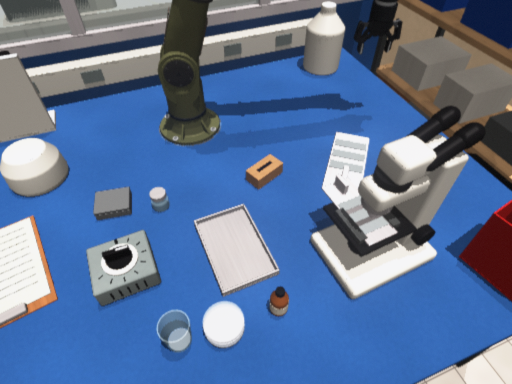

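```bash
cat > h.py <<'E'
from plant import robot, imaging
import cv2,numpy as np
from scipy.spatial.transform import Rotation as Rn
def cam(n,s=None):
    c=imaging.get_calibration(n)
    if n!="wrist": return c,c["R"],c["t"]
    T=np.eye(4);T[:3,:3]=Rn.from_rotvec(s["orientation"]).as_matrix();T[:3,3]=s["position"]
    M=np.linalg.inv(T@c["tool_from_camera"]);return c,M[:3,:3],M[:3,3]
def ray(n,uv,z,s=None):
    c,R,t=cam(n,s);o=-R.T@t
    d=R.T@np.array([(uv[0]-c["cx"])/c["fx"],(uv[1]-c["cy"])/c["fy"],1]);return o+d*(z-o[2])/d[2]
def proj(n,X,s=None):
    c,R,t=cam(n,s);p=R@np.array(X)+t;return np.array([c["fx"]*p[0]/p[2]+c["cx"],c["fy"]*p[1]/p[2]+c["cy"]])
def crop(im,x0,y0,w,h,k,f):
    cv2.imwrite(f,cv2.resize(im[y0:y0+h,x0:x0+w],None,fx=k,fy=k,interpolation=cv2.INTER_CUBIC))
E
python3 - <<'E'
from h import *
a=cv2.imread("pics/top0.png")
def cr(x0,y0,w,h):return cv2.resize(a[y0:y0+h,x0:x0+w],(400,600),interpolation=cv2.INTER_CUBIC)
# left: dimmer x345-415,y155-260 ; right: microscope x140-240 
cv2.imwrite("pics/c1.png",np.hstack([cr(345,148,70,105),cr(140,90,100,150)]))
E
```

```text
(no output)
```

View pics/c1.png

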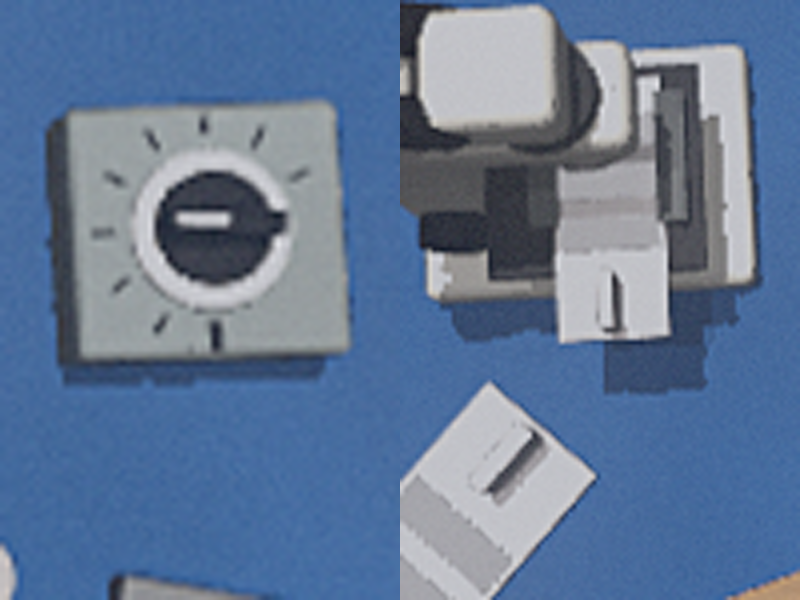

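```bash
python3 - <<'E'
from h import *
L=lambda u,v:(345+u/5.714,148+v/5.714)
M=lambda u,v:(140+(u-400)/4,90+v/4)
np.set_printoptions(precision=4,suppress=True)
for n,p,z in[("disc",L(215,228),.08),("c1",L(65,110),.066),("c2",L(335,102),.066),("c3",L(350,352),.066),("c4",L(80,360),.066),("wm1",L(175,217),.11),("wm2",L(232,219),.11),("barR",L(287,223),.11),
 ("pl1",M(557,342),.136),("pl2",M(668,337),.136),("pl3",M(667,222),.136),("fin1",M(603,272),.17),("fin2",M(608,330),.17),("stg",M(488,278),.13)]: print(n,ray("top",p,z))
S=1.5625
for n,p,z in[("t1",(416,222),.022),("t2",(490,222),.022),("t3",(491,336),.022),("t4",(417,336),.022),("jar",(530,388),.06),("bottle",(434,174),.09),("dish",(500,183),.044)]: print(n,ray("top",(p[0]/S,p[1]/S),z))
E
```

```text
disc [ 0.5351 -0.3064  0.08  ]
c1 [ 0.6004 -0.2286  0.066 ]
c2 [ 0.6076 -0.3764  0.066 ]
c3 [ 0.4704 -0.3826  0.066 ]
c4 [ 0.463  -0.2364  0.066 ]
wm1 [ 0.5371 -0.2772  0.11  ]
wm2 [ 0.5367 -0.3072  0.11  ]
barR [ 0.5351 -0.3362  0.11  ]
pl1 [0.5541 0.3139 0.136 ]
pl2 [0.5595 0.2309 0.136 ]
pl3 [0.6467 0.2347 0.136 ]
fin1 [0.6017 0.2753 0.17  ]
fin2 [0.5591 0.27   0.17  ]
stg [0.6026 0.3694 0.13  ]
t1 [0.6853 0.0563 0.022 ]
t2 [ 0.6881 -0.0986  0.022 ]
t3 [ 0.4497 -0.1026  0.022 ]
t4 [0.4465 0.0495 0.022 ]
jar [ 0.3465 -0.1763  0.06  ]
bottle [0.7692 0.0218 0.09  ]
dish [ 0.7659 -0.1162  0.044 ]
```

```bash
cat >> h.py <<'E'
def goto(p,head=None,prev=None):
    "tool shift (mm) and twist (deg) from the present measured pose to p with tool y at world angle head (deg)"
    s=robot.state();R=Rn.from_rotvec(s["orientation"]).as_matrix()
    h=np.degrees(np.arctan2(R[1,1],R[0,1]))
    d=R.T@(np.array(p)-s["position"])*1000
    tw=0 if head is None else -((head-h+180)%360-180)
    print("shift",d.round(1),"twist",round(tw,1),"head",round(h,1),"pos",s["position"].round(4),"tilt",R[:,2].round(3),"q7",s["q"][6].round(2))
E
python3 -c "
from h import *
goto((.40,.33,.26),-2)"
```

```text
shift [-305.5 -230.6  -15.3] twist 77.6 head 75.6 pos [0.1612 0.6292 0.2443] tilt [-0.    -0.002 -1.   ] q7 -0.06
```

Candidates: the carrier in the guide (fin at top-view px ~(192,165)), and the look-alike on the bench (px ~(167,206)). I choose the one in the guide: its measured width is 83 mm and its fin is outside the rails. The crop shows the dimmer's white mark pointing left (+y) and the thick off mark at the bottom (-x), so the knob stands at about 1.65 rad.

Request:
arm_command:
  motion:
    - [-1,[-31,-23,-2],7]
    - [-1,[-62,-46,-3],14]
    - [-1,[-92,-69,-5],21]
    - [-1,[-122,-92,-6],28]
    - [-1,[-153,-115,-8],35]
    - [-1,[-184,-138,-9],42]
    - [-1,[-214,-161,-11],49]
    - [-1,[-245,-184,-12],56]
    - [-1,[-275,-207,-14],63]
    - [-1,[-305,-230,-15],70]
    - [-1,[-305,-230,-15],77]
    - [-1,[-305,-230,-15],78]

```text
time: 1.1
position: [0.4014, 0.3286, 0.2603]
orientation: [2.277, 2.164, 0.0]
contact_force: [-1.9, 1.2, 0.4]
opening: 0.0854
grip_force: 0.0
```

```bash
python3 -c "
from h import *
goto((.47,.05,.26),-2);goto((.5355,-.306,.22),-2)"
```

```text
shift [-274.8   82.6    0.3] twist -0.9 head -2.9 pos [0.4014 0.3286 0.2603] tilt [ 0. -0. -1.] q7 -0.78
shift [-627.   166.1   40.3] twist -0.9 head -2.9 pos [0.4014 0.3286 0.2603] tilt [ 0. -0. -1.] q7 -0.78
```

Request:
arm_command:
  motion:
    - [-1,[-39,12,0],0]
    - [-1,[-79,24,0],0]
    - [-1,[-118,35,0],0]
    - [-1,[-157,47,0],0]
    - [-1,[-196,59,0],0]
    - [-1,[-236,71,0],0]
    - [-1,[-275,83,0],0]
    - [-1,[-314,92,0],0]
    - [-1,[-354,102,0],0]
    - [-1,[-394,111,0],0]
    - [-1,[-434,120,0],0]
    - [-1,[-474,130,0],0]

```text
time: 2.1
position: [0.5103, -0.1479, 0.2603]
orientation: [-2.26, -2.182, -0.002]
contact_force: [1.2, 0.7, 0.1]
opening: 0.0851
grip_force: 0.0
```

```bash
python3 -c "
from h import *
goto((.5355,-.306,.22),-2)"
```

```text
shift [-157.2   30.7   40.2] twist -0.0 head -2.0 pos [ 0.5103 -0.1479  0.2603] tilt [ 0.001  0.001 -1.   ] q7 0.24
```

Request:
arm_command:
  motion:
    - [-1,[-35,7,10],0]
    - [-1,[-70,14,20],0]
    - [-1,[-105,21,30],0]
    - [-1,[-140,28,40],0]
    - [-1,[-155,31,40],0]
    - [-1,[-155,31,40],0]
    - [-1,[-155,31,40],0]

```text
time: 2.68
position: [0.5348, -0.3032, 0.2194]
orientation: [-2.264, -2.176, 0.001]
contact_force: [0.6, 0.6, 0.0]
opening: 0.0854
grip_force: 0.0
```

```bash
python3 - <<'E'
from h import *
s=robot.state();im=imaging.read_camera("wrist");cv2.imwrite("pics/w1.png",im)
print(s["position"])
for a in np.radians([88,178,-92,-2]): print(proj("wrist",(.5355+.03*np.cos(a),-.306+.03*np.sin(a),.11),s).round())
print(proj("wrist",(.5355,-.306,.11),s),proj("wrist",(.5355,-.306,.08),s))
E
```

```text
[ 0.53481089 -0.30322765  0.21937845]
[261. 164.]
[228. 196.]
[261. 226.]
[294. 196.]
[261.1804122  195.92103625] [261.09036844 186.27378122]
```

View pics/w1.png

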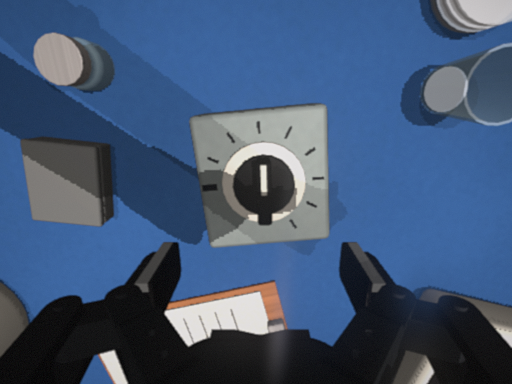

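The wrist view shows the knob's bar at u≈264 (predicted 261), with its ends at v≈166 and 224 and the white mark on the upper half. I correct by 2.5 mm along tool y.

```bash
python3 -c "
from h import *
goto((.538,-.306,.1),-2)"
```

```text
shift [ -4.1   2.9 119.7] twist -0.2 head -2.2 pos [ 0.5353 -0.302   0.2197] tilt [-0.001  0.002 -1.   ] q7 0.65
```

Request:
arm_command:
  motion:
    - [-1,[-4,3,30],0]
    - [-1,[-4,3,60],0]
    - [-1,[-4,3,85],0]
    - [-1,[-4,3,105],0]
    - [-1,[-4,3,119],0]
    - [-1,[-4,3,119],0]
    - [0,[-4,3,119],0]
    - [0.6,[-4,3,119],0]
    - [1,[-4,3,119],0]
    - [1,[-4,3,119],0]
    - [1,[-4,3,119],0]
    - [1,[-4,3,119],0]

```text
time: 3.73
position: [0.5383, -0.3084, 0.1022]
orientation: [2.265, 2.174, 0.002]
contact_force: [0.4, -0.2, 9.8]
opening: 0.0135
grip_force: 57.1
```

Request:
arm_command:
  motion:
    - [1,[0,0,0],0]
    - [1,[0,0,0],0]
    - [1,[0,0,0],0]
    - [1,[0,0,0],0]
    - [1,[0,0,0],0]
    - [1,[0,0,0],0]

```text
time: 4.23
position: [0.5382, -0.3084, 0.1022]
orientation: [2.266, 2.174, 0.002]
contact_force: [1.4, -0.1, 6.6]
opening: 0.0126
grip_force: 60.3
```

```bash
python3 -c "
from h import *
goto((.538,-.306,.1),-2);s=robot.state();print(s['contact_force'],s['torque'],s['opening'],s['grip_force'])"
```

```text
shift [ 2.4 -0.3  2.2] twist -0.4 head -2.4 pos [ 0.5382 -0.3084  0.1022] tilt [ 0.002 -0.001 -1.   ] q7 0.73
[ 1.36265638 -0.08300162  6.64763297] [ 0.07567467 -0.15246671 -0.01444335] 0.012578663226873244 60.300015807151794
```

Request:
arm_command:
  motion:
    - [1,[1,0,-1],-4]
    - [1,[2,0,-1],-10]
    - [1,[2,0,-1],-16]
    - [1,[2,0,-1],-22]
    - [1,[2,0,-1],-28]
    - [1,[2,0,-1],-34]
    - [1,[2,0,-1],-40]
    - [1,[2,0,-1],-46]
    - [1,[2,0,-1],-52]
    - [1,[2,0,-1],-58]
    - [1,[2,0,-1],-64]
    - [1,[2,0,-1],-70]

```text
time: 5.23
position: [0.5398, -0.3071, 0.1023]
orientation: [0.6, 3.078, -0.003]
contact_force: [7.1, -4.1, -5.0]
opening: 0.013
grip_force: 59.1
```

```bash
python3 -c "
from h import *
goto((.538,-.306,.1),93);s=robot.state();print(s['contact_force'],s['torque'],s['opening'],s['grip_force'])"
```

```text
shift [2.1 0.4 2.3] twist -25.1 head 67.9 pos [ 0.5398 -0.3071  0.1023] tilt [ 0.005 -0.003 -1.   ] q7 1.85
[ 7.13428065 -4.13195554 -5.01634301] [-0.72254096 -1.53067841 -0.04737466] 0.01297157250055066 59.06031131744385
```

Request:
arm_command:
  motion:
    - [1,[-1,0,0],-4]
    - [1,[-1,0,0],-8]
    - [1,[-1,0,0],-12]
    - [1,[-1,0,0],-15]
    - [1,[-1,0,0],-18]
    - [1,[-1,0,0],-21]
    - [1,[-1,0,0],-23]
    - [1,[-1,0,0],-25]
    - [1,[-1,0,0],-25]

```text
time: 5.98
position: [0.5399, -0.3065, 0.1023]
orientation: [-0.073, 3.138, -0.001]
contact_force: [5.2, -1.3, -2.2]
opening: 0.013
grip_force: 59.4
```

```bash
python3 -c "
from h import *
goto((.538,-.306,.1),93);s=robot.state();print(s['contact_force'],s['torque'],s['opening'],s['grip_force'])"
```

```text
shift [1.9 0.6 2.3] twist -0.3 head 92.7 pos [ 0.5399 -0.3065  0.1023] tilt [ 0.003 -0.001 -1.   ] q7 2.25
[ 5.17625194 -1.26726696 -2.23706273] [-0.28501875 -1.16634243 -0.14682747] 0.012970670367605994 59.41475987434387
```

Request:
arm_command:
  motion:
    - [1,[0,0,0],-2]
    - [1,[0,0,0],-4]
    - [1,[0,0,0],-6]
    - [1,[0,0,0],-7]
    - [1,[0,0,0],-7]
    - [1,[0,0,0],-7]

```text
time: 6.48
position: [0.5397, -0.3065, 0.1024]
orientation: [-0.249, 3.128, 0.002]
contact_force: [5.8, 0.3, -1.4]
opening: 0.0126
grip_force: 96.8
```

```bash
python3 -c "
from h import *
goto((.538,-.306,.1),93);s=robot.state();print(s['contact_force'],s['torque'],s['opening'],s['grip_force'])"
```

```text
shift [1.6 0.8 2.4] twist 6.1 head 99.1 pos [ 0.5397 -0.3065  0.1024] tilt [ 0.004  0.001 -1.   ] q7 2.36
[ 5.79283861  0.26207764 -1.4299027 ] [ 0.12170943 -1.07813502 -2.57345086] 0.012604917822834186 96.778932698071
```

Request:
arm_command:
  motion:
    - [1,[0,0,0],2]
    - [1,[0,0,0],4]
    - [1,[0,0,0],4]
    - [0.5,[0,0,0],4]
    - [0,[0,0,0],4]
    - [-0.5,[0,0,0],4]
    - [-1,[0,0,0],4]
    - [-1,[0,0,0],4]
    - [-1,[0,0,0],4]
    - [-1,[0,0,0],4]
    - [-1,[0,0,-30],4]
    - [-1,[0,0,-70],4]

```text
time: 7.48
position: [0.5359, -0.3049, 0.1691]
orientation: [0.154, -3.13, -0.006]
contact_force: [1.3, -0.3, 0.0]
opening: 0.0851
grip_force: 0.0
```

Request:
arm_command:
  motion:
    - [-1,[0,0,-30],2]
    - [-1,[0,0,-50],2]
    - [-1,[0,0,-50],2]
    - [-1,[0,0,-50],2]

```text
time: 7.82
position: [0.539, -0.3068, 0.2237]
orientation: [-0.1, 3.137, -0.001]
contact_force: [-0.5, 0.5, -0.6]
opening: 0.0855
grip_force: 0.0
```

```bash
python3 - <<'E'
from h import *
s=robot.state();im=imaging.read_camera("wrist")
print(s["position"]);goto((.4,-.306,.26),93)
p=proj("wrist",(.538,-.306,.11),s);print(p)
x,y=int(p[0])-80,int(p[1])-70
print(x,y);crop(im,max(x,0),max(y,0),160,120,5,"pics/w2.png")
E
```

```text
[ 0.53900074 -0.3068388   0.22373218]
shift [138.    9.1 -37.9] twist 0.6 head 93.6 pos [ 0.5383 -0.3063  0.2221] tilt [ 0.  0. -1.] q7 2.22
[260.19043439 189.97190754]
180 119
```

View pics/w2.png

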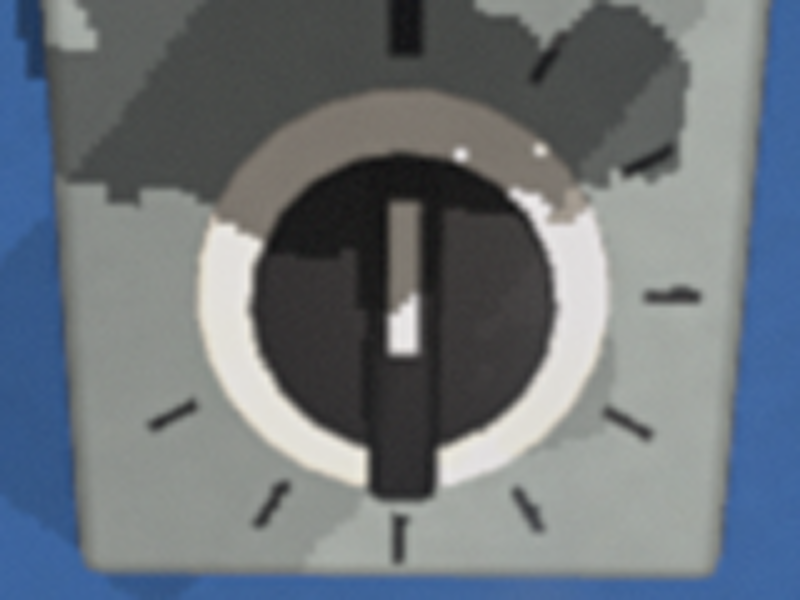

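The white mark (u≈404) lines up with the thick off mark (u≈405), so the knob is at its stop. Next is the fin.

```bash
python3 -c "
from h import *
goto((.545,.25,.27),93)"
```

```text
shift [-42.  554.7 -47.7] twist 0.6 head 93.6 pos [ 0.5383 -0.3063  0.2221] tilt [ 0.  0. -1.] q7 2.22
```

Request:
arm_command:
  motion:
    - [-1,[-2,30,-20],0]
    - [-1,[-5,70,-40],0]
    - [-1,[-8,110,-48],0]
    - [-1,[-11,150,-48],0]
    - [-1,[-14,190,-48],0]
    - [-1,[-17,230,-48],0]
    - [-1,[-20,270,-48],0]
    - [-1,[-23,310,-48],0]
    - [-1,[-26,350,-48],0]
    - [-1,[-29,390,-48],0]
    - [-1,[-33,430,-48],0]
    - [-1,[-36,470,-48],0]

```text
time: 8.87
position: [0.5434, 0.1667, 0.2683]
orientation: [0.1, -3.137, 0.001]
contact_force: [0.7, -0.6, 0.6]
opening: 0.085
grip_force: 0.0
```

Request:
arm_command:
  motion:
    - [-1,[-2,25,0],1]
    - [-1,[-4,55,0],1]
    - [-1,[-6,80,0],1]
    - [-1,[-6,85,0],1]
    - [-1,[-6,85,0],1]
    - [-1,[-6,85,0],1]

```text
time: 9.37
position: [0.5448, 0.249, 0.2687]
orientation: [0.072, -3.139, 0.003]
contact_force: [0.3, -0.1, 0.3]
opening: 0.0854
grip_force: 0.0
```

```bash
python3 - <<'E'
from h import *
s=robot.state();im=imaging.read_camera("wrist");cv2.imwrite("pics/w3.png",im)
goto((.582,.2737,.156),93)
c=np.array((.582,.2737,.17));y=np.radians(3);ux=np.array((np.cos(y),np.sin(y),0))
for k in(-.022,0,.022): print(proj("wrist",c+k*ux,s))
E
```

```text
shift [-38.   24.2 113.1] twist -0.5 head 92.5 pos [0.5452 0.2481 0.2692] tilt [-0.001 -0.002 -1.   ] q7 1.16
[284.97710121 214.14944288]
[284.45862264 236.42118281]
[283.96708789 257.535525  ]
```

View pics/w3.png

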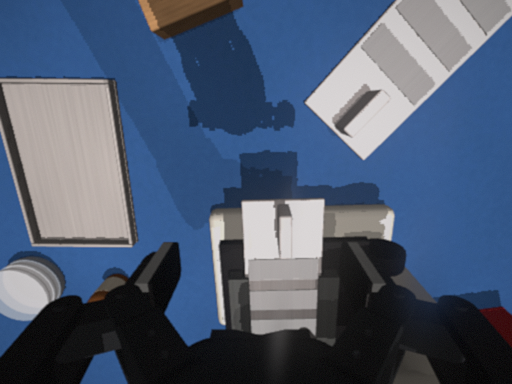

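```bash
python3 - <<'E'
from h import *
crop(cv2.imread("pics/w3.png"),220,180,130,100,6,"pics/w3c.png")
E
```

```text
(no output)
```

View pics/w3c.png

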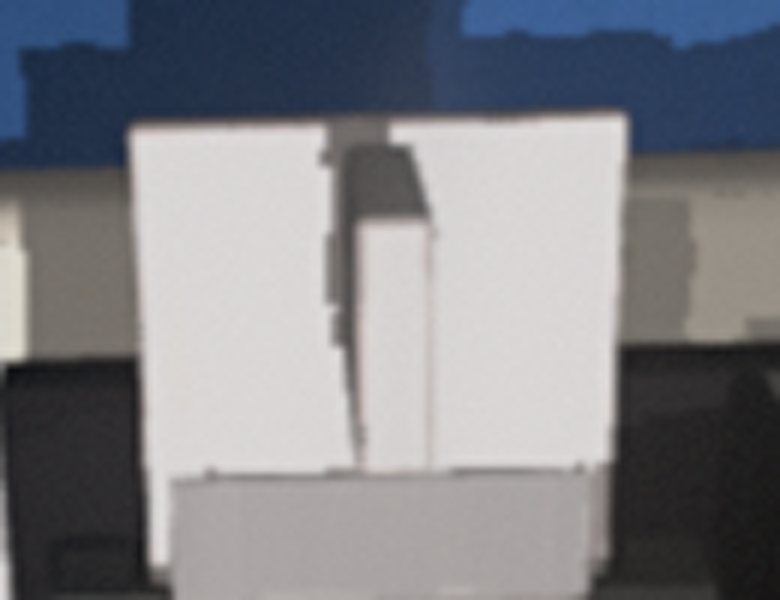

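Fin top spans u≈280–292, v≈216–258 in the wrist image. The fin centre is near (0.583, 0.275), with a yaw of about 4°.

```bash
python3 -c "
from h import *
goto((.580,.275,.155),94)"
```

```text
shift [-36.1  25.6 114.1] twist -1.5 head 92.5 pos [0.5452 0.2481 0.2692] tilt [-0.001 -0.002 -1.   ] q7 1.16
```

Request:
arm_command:
  motion:
    - [-1,[-18,13,0],-1]
    - [-1,[-36,25.5,15],-1.5]
    - [-1,[-36,25.5,45],-1.5]
    - [-1,[-36,25.5,75],-1.5]
    - [-1,[-36,25.5,95],-1.5]
    - [-1,[-36,25.5,105],-1.5]
    - [-1,[-36,25.5,112],-1.5]
    - [-1,[-36,25.5,112],-1.5]
    - [-1,[-36,25.5,112],-1.5]

```text
time: 10.17
position: [0.5808, 0.2768, 0.1596]
orientation: [-0.112, 3.138, 0.001]
contact_force: [0.3, -0.1, 0.6]
opening: 0.0857
grip_force: 0.0
```

```bash
python3 -c "
from h import *
goto((.580,.275,.155),94);print(robot.state()['contact_force'])"
```

```text
shift [ 0.9 -1.7  4.6] twist 0.1 head 94.1 pos [0.5808 0.2768 0.1596] tilt [ 0.002  0.001 -1.   ] q7 1.19
[ 0.27337053 -0.12196636  0.56866262]
```

Request:
arm_command:
  motion:
    - [-1,[0,-1.5,3],0]
    - [-1,[0,-1.5,4],0]
    - [0,[0,-1.5,4],0]
    - [0.5,[0,-1.5,4],0]
    - [0.8,[0,-1.5,4],0]
    - [1,[0,-1.5,4],0]
    - [1,[0,-1.5,4],0]
    - [1,[0,-1.5,4],0]
    - [1,[0,-1.5,4],0]
    - [1,[0,-1.5,4],0]
    - [1,[0,-1.5,4],0]

```text
time: 11.08
position: [0.5803, 0.2756, 0.1546]
orientation: [-0.113, 3.139, -0.0]
contact_force: [-0.1, -0.6, 0.8]
opening: 0.0111
grip_force: 60.0
```

```bash
python3 -c "
from h import *
goto((.580,.275,.155),94);s=robot.state();print(s['contact_force'],s['torque'],s['opening'],s['grip_force'])"
```

```text
shift [ 0.3 -0.5 -0.4] twist 0.1 head 94.1 pos [0.5803 0.2756 0.1546] tilt [ 0. -0. -1.] q7 1.19
[-0.05572047 -0.59684443  0.8425644 ] [-0.18370882  0.07743515  0.08090524] 0.011147900905329113 59.98815178871155
```

Request:
arm_command:
  motion:
    - [1,[0,0,-1],0]
    - [1,[4,0,-1.5],0]
    - [1,[10,0,-1.5],0]
    - [1,[17,0,-1.5],0]
    - [1,[24,0,-1.5],0]
    - [1,[31,0,-1.5],0]
    - [1,[38,0,-1.5],0]
    - [1,[45,0,-1.5],0]
    - [1,[52,0,-1.5],0]
    - [1,[58,0,-1.5],0]
    - [1,[60,0,-1.5],0]

```text
time: 12.0
position: [0.519, 0.2716, 0.1559]
orientation: [0.114, -3.139, -0.0]
contact_force: [-0.1, -0.2, -3.1]
opening: 0.011
grip_force: 59.3
```

```bash
python3 -c "
from h import *
goto((.580,.275,.155),94);s=robot.state();print(s['contact_force'],s['torque'],s['opening'],s['grip_force'])"
```

```text
shift [-61.1  -1.    0.8] twist 0.2 head 94.2 pos [0.519  0.2716 0.1559] tilt [-0.001  0.    -1.   ] q7 1.14
[-0.06368731 -0.15680423 -3.14629046] [ 0.0319904   0.24433483 -0.00349398] 0.010989689366313532 59.293938875198364
```

Request:
arm_command:
  motion:
    - [1,[6,0,0],0]
    - [1,[14,0,0],0]
    - [1,[23,0,0],0]
    - [1,[32,0,0],0]
    - [1,[42,0,0],0]
    - [1,[52,0,0],0]
    - [1,[62,0,0],0]
    - [1,[72,0,0],0]
    - [1,[82,0,0],0]
    - [1,[92,0,0],0]
    - [1,[102,0,0],0]
    - [1,[110,0,0],0]

```text
time: 13.0
position: [0.4093, 0.2634, 0.1558]
orientation: [0.114, -3.139, -0.0]
contact_force: [0.1, 0.2, -3.8]
opening: 0.0113
grip_force: 59.3
```

```bash
python3 - <<'E'
from h import *
goto((.42,.264,.155),94);s=robot.state();print(s['contact_force'],s['torque'],s['opening'],s['grip_force'])
a=imaging.read_camera("top");b=imaging.read_camera("scene")
cv2.imwrite("pics/d.png",np.hstack([cv2.resize(a[100:300,120:320],(400,400),interpolation=cv2.INTER_CUBIC),cv2.resize(b[100:300,280:480],(400,400),interpolation=cv2.INTER_CUBIC)]))
E
```

```text
shift [-10.7  -0.2   0.8] twist 0.1 head 94.1 pos [0.4093 0.2634 0.1558] tilt [-0.  0. -1.] q7 1.02
[ 0.083331    0.15495824 -3.77743231] [ 0.02012358  0.24396051 -0.00232352] 0.011319439929158936 59.29975211620331
```

View pics/d.png

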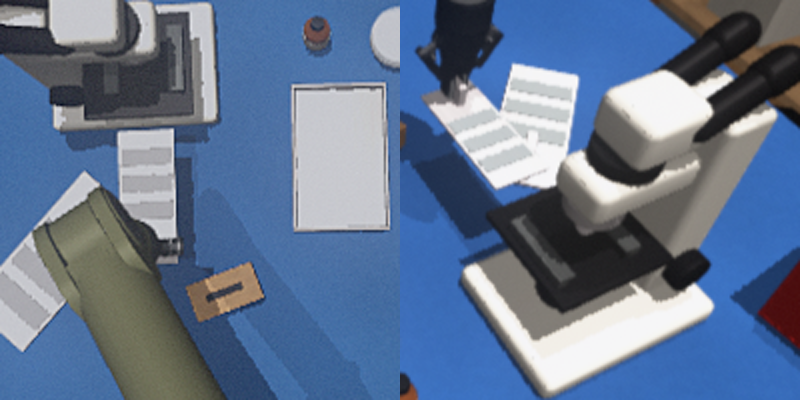

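The carrier hangs free. In the top crop the plate spans (120–175, 130–260) and is clear of the stage; the scene crop shows the objective is free. Now to the tray.

```bash
python3 -c "
from h import *
goto((.489,-.026,.15),91.2)"
```

```text
shift [ -58.5 -294.7    5.8] twist 3.0 head 94.2 pos [0.4091 0.2636 0.1558] tilt [-0.001  0.    -1.   ] q7 1.02
```

Request:
arm_command:
  motion:
    - [1,[-2,-10,0],0]
    - [1,[-7,-35,1],0]
    - [1,[-13,-65,2],1]
    - [1,[-19,-97,3],1.5]
    - [1,[-26,-130,4],2]
    - [1,[-32,-163,4],2.5]
    - [1,[-39,-196,5],3]
    - [1,[-45,-228,5],3]
    - [1,[-51,-258,6],3]
    - [1,[-56,-282,6],3]
    - [1,[-58.5,-293,6],3]
    - [1,[-58.5,-294.5,6],3]

```text
time: 14.1
position: [0.4909, -0.031, 0.1501]
orientation: [-0.021, 3.14, -0.003]
contact_force: [-1.0, -0.2, -2.8]
opening: 0.011
grip_force: 59.6
```

Request:
arm_command:
  motion:
    - [1,[0,0,8],0]
    - [1,[0,0,22],0]
    - [1,[0,0,38],0]
    - [1,[0,0,54],0]
    - [1,[0,0,70],0]
    - [1,[0,0,84],0]
    - [1,[0,0,92],0]
    - [1,[0,0,96],0]
    - [1,[0,0,96],0]

```text
time: 14.85
position: [0.4894, -0.0252, 0.0529]
orientation: [0.033, -3.14, 0.0]
contact_force: [0.1, -0.3, -2.5]
opening: 0.0107
grip_force: 59.5
```

```bash
python3 - <<'E'
from h import *
goto((.489,-.026,.0296),91.2);s=robot.state();print(s['contact_force'],s['torque'],s['opening'])
a=imaging.read_camera("top");w=imaging.read_camera("wrist")
cv2.imwrite("pics/e.png",np.hstack([cv2.resize(a[120:240,240:340],(400,480),interpolation=cv2.INTER_CUBIC),cv2.resize(w,(400,300))[:, :] if 0 else cv2.copyMakeBorder(cv2.resize(w,(400,300)),0,180,0,0,0)]))
E
```

```text
shift [ 0.3 -0.8 23.3] twist 0.0 head 91.2 pos [ 0.4894 -0.0252  0.0529] tilt [-0.002 -0.    -1.   ] q7 1.66
[ 0.05763302 -0.30578345 -2.49447738] [0.01334646 0.24577234 0.04741118] 0.010689113464809094
```

View pics/e.png

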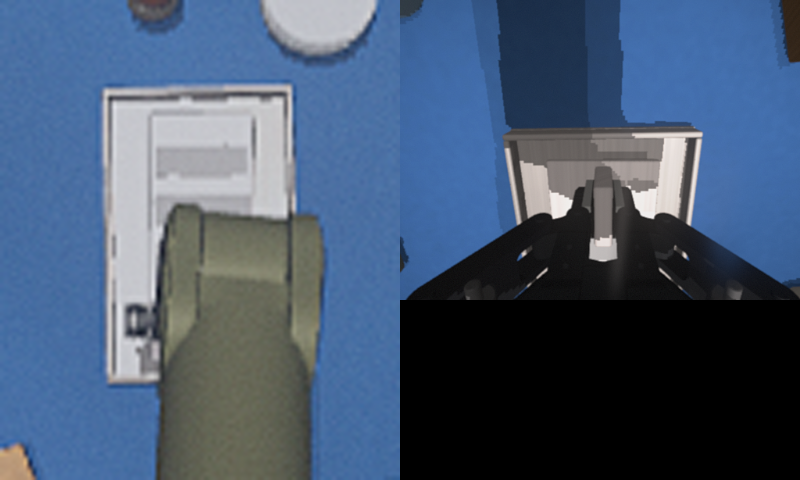

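The carrier sits centred over the tray (top crop: plate u 150–255, tray 108–292; its far end lies inside the wall). I lower it gently.

Request:
arm_command:
  motion:
    - [1,[0,0,6],0]
    - [1,[0,0,12],0]
    - [1,[0,0,16],0]
    - [1,[0,0,19],0]
    - [1,[0,0,20.5],0]
    - [1,[0,0,21.5],0]
    - [1,[0,0,21.5],0]
    - [1,[0,0,21.5],0]

```text
time: 15.62
position: [0.4903, -0.0261, 0.0324]
orientation: [-0.031, 3.141, 0.0]
contact_force: [-0.2, 0.5, -3.5]
opening: 0.0112
grip_force: 59.6
```

Request:
arm_command:
  motion:
    - [1,[0,0,0.5],0]
    - [1,[0,0,1],0]
    - [1,[0,0,1],0]

```text
time: 15.87
position: [0.4904, -0.026, 0.0315]
orientation: [-0.031, 3.141, 0.0]
contact_force: [-0.9, 0.5, -1.1]
opening: 0.0112
grip_force: 59.9
```

Request:
arm_command:
  motion:
    - [1,[0,0,0.5],0]
    - [1,[0,0,1],0]
    - [1,[0,0,1],0]

```text
time: 16.12
position: [0.4904, -0.026, 0.0306]
orientation: [-0.031, 3.141, 0.0]
contact_force: [-2.2, 0.4, 0.2]
opening: 0.011
grip_force: 60.2
```

```bash
python3 -c "
from h import *
s=robot.state();print(s['position'],s['contact_force'],s['torque'])"
```

```text
[ 0.49037387 -0.02599787  0.03056855] [-2.21351719  0.43133455  0.17734334] [-0.09164767  0.01556789 -0.02310707]
```

Request:
arm_command:
  motion:
    - [1,[0,0,0.5],0]
    - [1,[0,0,1],0]
    - [1,[0,0,1],0]

```text
time: 16.37
position: [0.4903, -0.026, 0.0295]
orientation: [-0.031, 3.141, 0.0]
contact_force: [-2.9, 0.5, 1.6]
opening: 0.0112
grip_force: 60.4
```

```bash
python3 -c "
from h import *
s=robot.state();print(s['position'],s['contact_force'],s['torque'])"
```

```text
[ 0.49031919 -0.02599014  0.02951504] [-2.902706    0.48792017  1.60053321] [ 0.03171922 -0.08984818  0.03786819]
```

Request:
arm_command:
  motion:
    - [1,[0,0,0.5],0]
    - [1,[0,0,1],0]
    - [1,[0,0,1],0]

```text
time: 16.62
position: [0.4903, -0.026, 0.0295]
orientation: [-0.031, 3.141, 0.001]
contact_force: [-6.1, 0.6, 11.2]
opening: 0.0108
grip_force: 61.9
```

```bash
python3 -c "
from h import *
s=robot.state();print(s['position'],s['contact_force'],s['torque'])"
```

```text
[ 0.49033981 -0.02598008  0.02945044] [-6.1357599   0.63568927 11.24824713] [-0.02887264  0.64176011  0.00846675]
```

Firmly seated at the expected height (0.0295). I back off 0.5 mm, release, and rise.

Request:
arm_command:
  motion:
    - [1,[0,0,-0.7],0]
    - [1,[0,0,-0.7],0]
    - [0.7,[0,0,-0.7],0]
    - [0.4,[0,0,-0.7],0]
    - [0,[0,0,-0.7],0]
    - [-0.5,[0,0,-0.7],0]
    - [-0.5,[0,0,-0.7],0]
    - [-0.5,[0,0,-0.7],0]
    - [-0.5,[0,0,-20],0]
    - [-0.5,[0,0,-55],0]
    - [-0.5,[0,0,-95],0]
    - [-0.5,[0,0,-135],0]

```text
time: 17.62
position: [0.4893, -0.0262, 0.1643]
orientation: [0.03, -3.14, 0.001]
contact_force: [0.6, -0.2, -0.6]
opening: 0.0642
grip_force: 0.0
```

Request:
arm_command:
  motion:
    - [-1,[20,0,-30],0]
    - [-1,[40,0,-60],0]
    - [-1,[40,0,-60],0]
    - [-1,[40,0,-60],0]

```text
time: 17.95
position: [0.4508, -0.0268, 0.2255]
orientation: [-0.031, 3.136, 0.002]
contact_force: [0.3, 0.9, -0.9]
opening: 0.0854
grip_force: 0.0
```

```bash
python3 - <<'E'
from h import *
s=robot.state();print(s['position'],s['contact_force'],s['opening'])
a=imaging.read_camera("scene");w=imaging.read_camera("wrist")
cv2.imwrite("pics/f.png",np.hstack([cv2.resize(a,(400,300)),cv2.resize(w,(400,300))]))
E
```

```text
[ 0.45081214 -0.02675977  0.22545539] [ 0.26599315  0.89736227 -0.94660473] 0.08541206160662676
```

View pics/f.png

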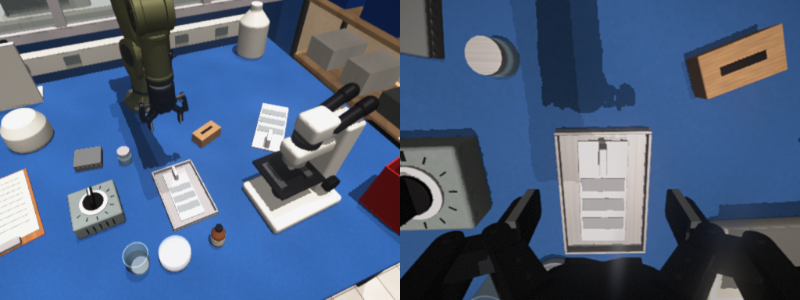

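The carrier lies flat inside the tray, fin up (wrist view: plate (578–628, 140–243) within tray (556–652, 128–252)). Everything else is unmoved.

```bash
python3 -c "
from plant import robot
print(robot.finish_job())"
```

```text
the job is handed in; nothing more can be done
None
```

I turned the dimmer fully anticlockwise to its stop, then drew the carrier straight out and set it down flat in the tray, fin up. I handed the job in at about 18 s of the 72 s allowed; the pictures and force readings showed nothing touching the objective and nothing else on the bench moved.

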